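# Bring a cover plate from the slotted rack to the inspection stand

## Task

Swing the keeper bar back off the slotted rack, slide the cover plate with the centred tab (a shoulder on both sides) up out of its slot, and set it, without dropping it, upright on the ledge of the inspection stand, tab up, centred and leaning flat against the backboard. Then swing the keeper bar shut over the remaining plates again. Leave the other plates in their slots and the gear, bottle, shaft and jar where they stand.

Things in the scene. Friction and masses are not known exactly. Their poses are not given: they have to be found in the camera images.
- comb: fixed brown wooden slotted rack leaning 25 deg towards the robot. Origin mid slot floors; z up along the slots (the way plates slide out), y across the four slots, x along a slot, away from the robot and up. Slots at y = -63, -21, 21, 63 mm, 12 mm wide, 45 deep, between 30 mm dividers, which the plates overtop by 65 mm, 34 mm apart
- keeper (a joint): dark steel keeper bar across the rack, 236 mm long, 14 wide, 12 thick, 7 mm above the plates' tops (bar top 129 mm above the slot floors). Turns at one end about the rack's z axis: 0 rad shut, across the plates; grows as the free end swings back, away from the robot (to 1.75; clear of the plates beyond 1.3). Stiff: stays where left
- keeper_hinge (a point): point on the keeper bar's hinge axis at the height of the bar's middle: x = 0, y = +142, z = 123 mm in the rack's (comb) frame
- keeper_peg (a point): middle of the steel finger peg that stands up on the keeper bar, along the rack's z axis: 14 mm diameter, rises 34 mm above the bar's top, 80 mm from the hinge axis
- tab_plate: the plate to bring: aluminium plate 100 wide (its x) x 8 thick (its y) x 110 mm high (its z), origin at the centre of its bottom edge; the upper 40 mm is a centred tab only 44 mm wide, with a shoulder on both sides. Mass about 0.25 kg. Stands in any of the slots
- corner_plate: similar aluminium plate 100 wide (its x) x 8 thick (its y) x 110 mm high (its z), origin at the centre of its bottom edge; only one upper corner cut away (28 x 40 mm): stays in its slot
- plain_plate_a: plain rectangular aluminium plate 100 wide (its x) x 8 thick (its y) x 110 mm high (its z), origin at the centre of its bottom edge; stays in its slot
- plain_plate_b: plain rectangular aluminium plate 100 wide (its x) x 8 thick (its y) x 110 mm high (its z), origin at the centre of its bottom edge; stays in its slot
- backboard: fixed grey inspection stand: backboard 120 wide, 60 mm high over a ledge 150 mm wide, leaning 25 deg, top towards the robot, face looking away from the robot and up. Origin on the ledge at the foot of the face, midway; z up the face, y across, x out of the face. Ledge 22 mm deep, lip 6 thick, 12 high. A plate leaning flat has its origin at x = 4, z = 0 mm
- gear: bystander: steel gear 82 mm across and 28 high, lying on the bench; origin under its centre
- oil_bottle: bystander: grey bottle 60 mm diameter, 150 high; origin under its centre
- pinion_shaft: bystander: steel shaft 160 mm long (its y) on two wooden blocks, 36 high; origin under its centre
- parts_jar: bystander: white open cup 80 mm diameter, 70 high; origin under its centre
There are look-alikes about, which are no part of the job. What is shaped like the tab_plate but red is not meant.

How it is judged:
On the way, in this order (a step that is already met when the one before it is completed fails the run):
1. the keeper bar is swung back clear of the plates (beyond 1.2 rad) (value of joint keeper above 1.2 rad), for 0.1 s.
2. the tab plate is slid up, clear of its slot (z of tab_plate in the frame of comb above 0.048 m), for 0.05 s.
3. the tab plate stands on the ledge of the stand, still held (z of tab_plate in the frame of backboard between -0.005 and 0.012 m and x of tab_plate in the frame of backboard between -0.002 and 0.022 m and y of tab_plate in the frame of backboard between -0.035 and 0.035 m and angle between the z axis of tab_plate and the z axis of backboard, either way round below 0.35 rad and contact force between tab_plate and the fingers above 0.5 N and angle between tab_plate's own z axis and vertical below 1 rad), for 0.1 s.
At the end, for the whole second after the job is handed in: tab plate at rest on the stand, tab up: bottom edge within 8 mm of the ledge and 13 mm of the backboard, within 25 mm of the middle, within 8 deg of flat against the backboard; keeper bar shut (below 0.3 rad); other plates within 15 mm of where they were (z of tab_plate in the frame of backboard between -0.005 and 0.008 m and x of tab_plate in the frame of backboard between -0.002 and 0.013 m and y of tab_plate in the frame of backboard between -0.025 and 0.025 m and angle between the y axis of tab_plate and the x axis of backboard, either way round below 0.14 rad and angle between the z axis of tab_plate and the z axis of backboard, either way round below 0.14 rad and value of joint keeper below 0.3 rad and linear speed of tab_plate below 0.02 m/s and angular speed of tab_plate below 0.2 rad/s and distance of each of corner_plate, plain_plate_a, plain_plate_b from where it was at the start of the episode below 0.015 m and angle between tab_plate's own z axis and vertical below 1 rad); the robot touches nothing.
It fails at once if another plate is pulled up or shoved (25 mm) (distance of any of corner_plate, plain_plate_a, plain_plate_b from where it was at the start of the episode above 0.025 m).
It fails at once if the gear, bottle, shaft or jar is shifted by more than 25 mm (distance of any of gear, oil_bottle, pinion_shaft, parts_jar from where it was at the start of the episode above 0.025 m).
It also fails if it takes over 61 s, if anything falls off the work surface, if the arm or the gripper's body presses on something with over 40 N, if the wrist force passes 120 N, or if a joint passes its speed limit or range.

## Robot

A 7-joint arm with a two-finger parallel gripper is mounted at the origin on the work surface. World frame = base frame: x ahead of the robot, y to its left, z up, the work surface at z = 0. Lengths are in m, angles in rad, forces in N, time in s.
With the tool pointing down it reaches from about 0.35 to 0.9 m from the base axis. Payload 19.9 kg.
Tool frame: the origin (TCP) lies midway between the tips of the shut fingers; the grasp point (between the pads) lies 19 mm behind it; z points along the fingers, y is the line along which they close (so a half turn about z gives the same grasp; the last joint's range is limited). The gripper opens to 94 mm and grips with 3 to 60 N. Pads are 16 mm wide; open, the fingers measure 119 mm over their backs; the gripper's body (75 mm by 177 mm) begins 78 mm behind the grasp point.
Start: joints at [-1.169, 0.417, -0.01, 1.614, 0.005, 1.111, -0.053], TCP at [0.268, 0.564, 0.205] pointing down, gripper open.
Joint ranges: [-2.81, 2.81], [-0.39, 2.02], [-1.27, 1.25], [0.06, 2.57], [-1.19, 4.33], [0.19, 2], [-2.82, 2.82]. Speed limits (rad/s): [1.89, 1.89, 2.39, 2.39, 3.01, 3.01, 3.01].

## Interface

Orientations are given as a 3x3 rotation matrix whose columns are the frame's x, y, z axes.
In Python, from plant import env gives the robot as it stands.
- The arm moves only by the tool send_rows, never from a script. Its argument "increments" is a list that holds one entry, the list of rows, each a list of 7 numbers: the shift along the tool's x, y, z each as a share of 0.25 m, from -1 to 1, then the turn, a rotation vector about the tool's x, y, z each as a share of 180 degrees, from -1 to 1, then the opening, from 0 (shut) to 1 (fully open). A call has 1 to 5 rows; each row shifts and turns the commanded pose from where the row before left it, along the tool's axes as they then stand; what a row does not reach is not made up. A row lasts 1/8 s, in which the tool goes at most 62.5 mm and 10.7 degrees, less where a joint would pass 70% of its speed; a pose out of reach is approached as far as the arm can. A call with a number of a shift or a turn outside -1 to 1 is refused whole. A call with a gripper value outside its range is refused whole. The fingers move at their own pace and stop on an object; "force" is the grip in N (left out, the last holds). Time passes only in rows, so rows that do not move let the fingers close. It gives the time, the measured TCP pose, the force, the opening and the grip force at its end, in the units of the state.
- env.observe(): the state, without advancing time (a new reading comes with each control period).
- env.grab_frame(name): name is "scene" or "top"; returns (picture, depth): 480x640x3 uint8, red, green, blue; 480x640 float32, m along the optical axis (not along the pixel's ray), 0 where there is no reading.
- env.camera_info(name): a dict with "fov_y" (degrees; the focal length in pixels is half the picture's height over the tangent of half this angle, whatever the lens; pixels are square), "cx", "cy" (the principal point, pixels), "k1" (the pictures are not rectified: a ray, as slopes to the right and down, at radius r is drawn at 1 + k1 r^2 times it, then the intrinsics apply), "R" (3x3) and "t" (3): a world point X has camera coordinates R X + t. Camera axes: x right, y down, z forward; pixel columns grow to the right and rows downward; lengths in m; the calibration is good to about 2 mm. A picture is of the moment at which its call begins. camera_info takes no time and is no camera call.
- env.finish_job(): hands the job in; it is judged then, once.
The state is a dict: "time_s": time; "q": joint angles; "qd": joint speeds; "effort": joint torques, N m; "ee_pos": TCP position; "tool_rot": TCP orientation; "ft_force": force on the tool from outside, world axes, zero at the start; "wrist_torque": the same for the moment, N m; "grip_width": opening from 0.0 (shut) to 1.0 (fully open); "grasp_force": force on a finger pad.
Only numpy, scipy, OpenCV 4.12 (cv2) and the standard library are available. Lean on these libraries where they do the work, as an engineer would, in place of code of your own. Each camera call takes 0.05 s, during which the arm holds its last target. There are 200 camera calls.

## Working session

There is one attempt and no reset: what is moved stays moved. The work goes in short steps, Python scripts to look and compute and a tool call to move; the robot and the scene stay as the last step left them, time stands still between calls to the robot, and variables do not carry over. Pictures are saved under pics/ and viewed, at most 10 in all, crops included, and the job is handed in when it is done.

Besides the shell and the picture viewer there is one more tool, called after "Emit:" as a command line: name --argument value ..., lists and objects as JSON in quotes. send_rows: Moves the arm, as the interface text tells. Its arguments: {"type":"object","properties":{"increments":{"type":"array"},"force":{"type":"number"}},"required":["increments"]}

```bash
mkdir -p pics; cat > h.py <<'E'
import numpy as np, cv2
from plant import env
def grab(n):
    p,d=env.grab_frame(n); return p,d
def unproj(n,u,v,z):
    c=env.camera_info(n); f=240/np.tan(np.radians(c["fov_y"])/2)
    u=np.asarray(u,float);v=np.asarray(v,float)
    xd=(u-c["cx"])/f; yd=(v-c["cy"])/f; x,y=xd.copy(),yd.copy()
    for _ in range(10):
        s=1+c["k1"]*(x*x+y*y); x=xd/s;y=yd/s
    P=np.stack([x*z,y*z,np.ones_like(x)*z],-1)
    return (P-np.array(c["t"]))@np.array(c["R"])
def proj(n,X):
    c=env.camera_info(n); f=240/np.tan(np.radians(c["fov_y"])/2)
    P=np.atleast_2d(X)@np.array(c["R"]).T+np.array(c["t"]); x=P[:,0]/P[:,2];y=P[:,1]/P[:,2]
    s=1+c["k1"]*(x*x+y*y); return np.stack([c["cx"]+f*x*s,c["cy"]+f*y*s],-1)
E
python3 - <<'E'
from h import *
for n in("scene","top"):
    p,d=grab(n); cv2.imwrite(f"pics/{n}0.png",p[:,:,::-1]); np.savez(f"{n}0.npz",p=p,d=d)
    c=env.camera_info(n); print(c)
print(env.observe())
E
```

```text
{'fov_y': 50.242830472518186, 'cx': 326.0736755912135, 'cy': 237.06272629522044, 'k1': -0.02690542270824586, 'R': array([[ 0.82290868,  0.56811251,  0.00833506],
       [ 0.4238068 , -0.6039795 , -0.67497893],
       [-0.37842977,  0.55897848, -0.73778992]]), 't': array([-0.43263103, -0.20289892,  1.37647657])}
{'fov_y': 56.66686252522288, 'cx': 324.96403992973785, 'cy': 232.85601798316185, 'k1': -0.05504506380161281, 'R': array([[-0.00558303, -0.99998254,  0.00193418],
       [-0.98142166,  0.00510843, -0.19179526],
       [ 0.19178204, -0.00296904, -0.98143305]]), 't': array([-0.10153812,  0.61444968,  0.90020876])}
{'time_s': 0.1, 'q': array([-1.168511  ,  0.41791737, -0.01032924,  1.61412913,  0.004722  ,
        1.11072232, -0.05298765]), 'qd': array([ 9.47042079e-04, -8.82353675e-04,  5.21378162e-05, -6.45910554e-04,
       -3.51032399e-04, -1.22069404e-03, -8.92898161e-05]), 'effort': array([ 4.56670859e-04, -8.52596498e+01,  6.38551600e-01, -4.26700687e+01,
       -4.91013250e-02,  1.63255882e-02,  4.83441204e-05]), 'ee_pos': array([0.26819931, 0.56413284, 0.20487944]), 'tool_rot': array([[-9.03156141e-01,  4.29312032e-01, -4.05084918e-04],
       [ 4.29312212e-01,  9.03155502e-01, -1.07906408e-03],
       [-9.74005210e-05, -1.14847125e-03, -9.99999336e-01]]), 'ft_force': array([-0.89877564, -0.27906007,  0.55804214]), 'wrist_torque': array([0.02619431, 0.05618103, 0.06886336]), 'grasp_force': 0.0, 'grip_width': 0.9994057691717121}
```

View pics/scene0.png

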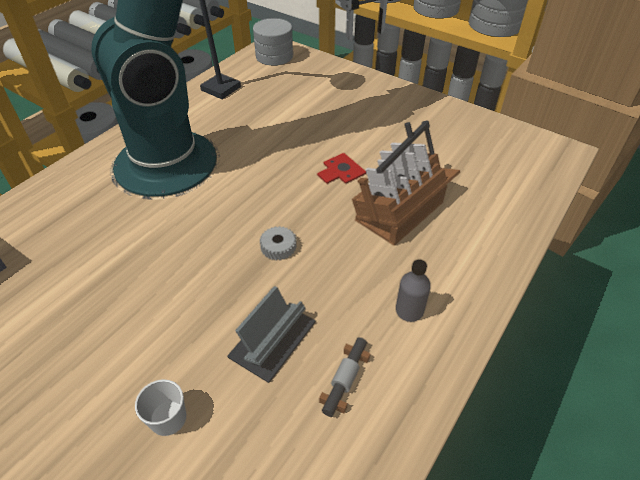

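View pics/top0.png

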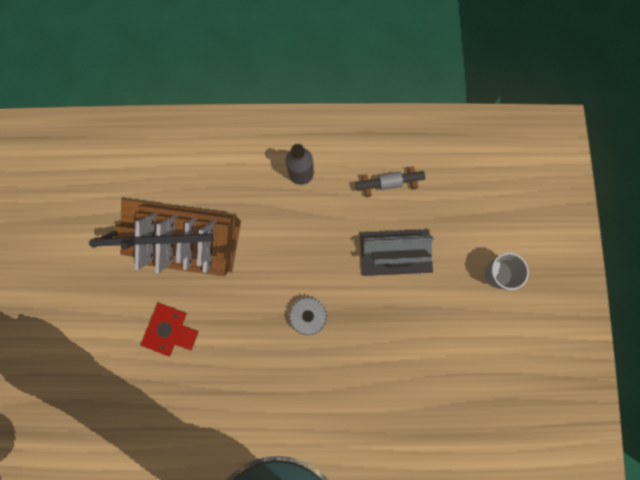

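Scene: rack at (405,185), stand at (272,335), red lookalike flat at (342,168). Top: rack at (178,240), keeper hinge at the left (+y) end at (95,242), stand at (397,252).

```bash
python3 - <<'E'
import cv2
s=cv2.imread("pics/scene0.png");t=cv2.imread("pics/top0.png")
a=cv2.resize(s[115:245,345:465],None,fx=4.5,fy=4.5,interpolation=cv2.INTER_CUBIC)
cv2.imwrite("pics/a.png",a)
b=cv2.resize(t[190:285,85:245],None,fx=5,fy=5,interpolation=cv2.INTER_CUBIC)
cv2.imwrite("pics/b.png",b)
E
```

```text
(no output)
```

View pics/a.png

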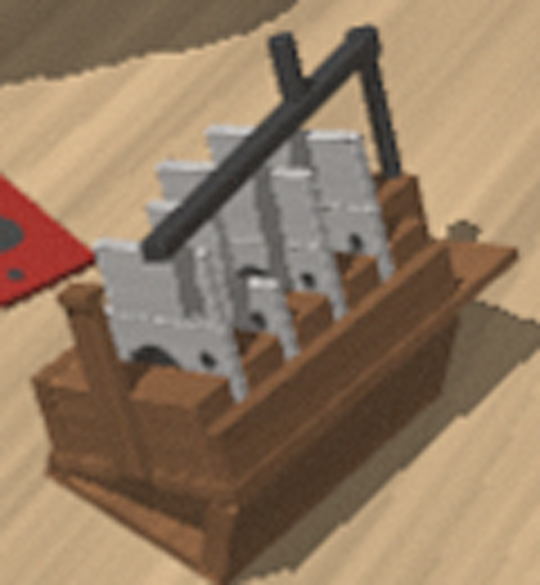

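View pics/b.png

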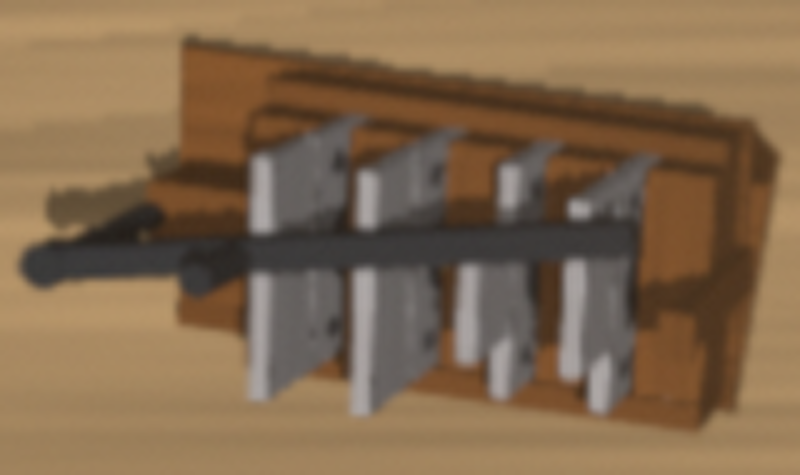

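Top crop: the third plate from the hinge (slot y=-21) has low shoulders at both ends ((510,185) and (500,370)). The fourth is cut on one corner only, and the first two are plain. I'll fit the rack pose and overlay the model; the stand crop is next.

```bash
cat >> h.py <<'E'
from scipy.optimize import least_squares
T25=np.radians(25)
def Rot(yaw):
    c,s=np.cos(yaw),np.sin(yaw); a,b=np.cos(T25),np.sin(T25)
    return np.array([[c,-s,0],[s,c,0],[0,0,1]])@np.array([[a,0,-b],[0,1,0],[b,0,a]])
def W(p,X): return np.atleast_2d(X)@Rot(p[3]).T+p[:3]
def fit(obs,p0):
    f=lambda p:np.concatenate([(proj(n,W(p,np.array(X)/1000.))-uv).ravel() for n,uv,X in obs])
    r=least_squares(f,p0,loss="soft_l1"); return r.x,f(r.x).reshape(-1,2)
E
python3 - <<'E'
from h import *
t=lambda u,v:("top",np.array([[84.6+u/5,189.6+v/5]]))
s=lambda u,v:("scene",np.array([[344.6+u/4.5,114.6+v/4.5]]))
obs=[(*t(250,155),[50,67,110]),(*t(250,400),[-50,67,110]),(*t(271,402),[-50,59,110]),
(*t(356,170),[50,25,110]),(*t(351,413),[-50,25,110]),(*t(374,414),[-50,17,110]),
(*t(569,200),[50,-59,110]),(*t(561,378),[-22,-59,110]),
(*s(361,135),[50,63,110]),(*s(312,172),[50,21,110]),(*s(208,130),[-50,63,110]),(*s(158,165),[-50,21,110])]
p,r=fit(obs,[.55,.3,.1,-.05]); print(p,"\n",r.round(1))
np.save("comb.npy",p)
# check with depth of plate tops
for n in("top","scene"):
    z=np.load(n+"0.npz"); d=z["d"]
    for X in ([-30,63,110],[-30,21,110],[0,-63,110],[30,42,45]) if n=="top" else ([30,63,110],[30,21,110]):
        u,v=proj(n,W(p,np.array(X)/1000))[0].round().astype(int)
        P=unproj(n,u,v,d[v,u]); print(n,X,((P-p[:3])@Rot(p[3])*1000).round(1))
im=np.hstack([cv2.resize(cv2.imread("pics/top0.png")[215:290,345:445],(400,300),interpolation=cv2.INTER_CUBIC),cv2.resize(cv2.imread("pics/scene0.png")[280:385,220:325],(400,400),interpolation=cv2.INTER_CUBIC)[:300]]) if 0 else None
a=cv2.resize(cv2.imread("pics/top0.png")[220:285,350:445],None,fx=4,fy=4,interpolation=cv2.INTER_CUBIC)
b=cv2.resize(cv2.imread("pics/scene0.png")[285:385,225:320],None,fx=4,fy=4,interpolation=cv2.INTER_CUBIC)
o=np.zeros((400,765,3),np.uint8); o[:260,:380]=a; o[:,385:765]=b; 
cv2.imwrite("pics/c.png",o)
E
```

```text
[ 0.61053114  0.19680275  0.04614941 -0.13351812] 
 [[ 0.5  0.4]
 [ 0.   0. ]
 [-0.3  0.1]
 [ 0.3  0.1]
 [ 0.2  0.2]
 [-0.5  0.5]
 [ 0.  -0.5]
 [-0.  -0.7]
 [-0.3  0.1]
 [-0.1  0.3]
 [ 0.2 -0.4]
 [ 0.6 -0.3]]
top [-30, 63, 110] [-29.1  62.2 110.2]
top [-30, 21, 110] [-28.8  20.1 112.7]
top [0, -63, 110] [  0.2 -62.4 109.9]
top [30, 42, 45] [ 47.9  16.2 107.4]
scene [30, 63, 110] [ 31.7  63.  111.1]
scene [30, 21, 110] [ 32.7  18.6 110.7]
```

View pics/c.png

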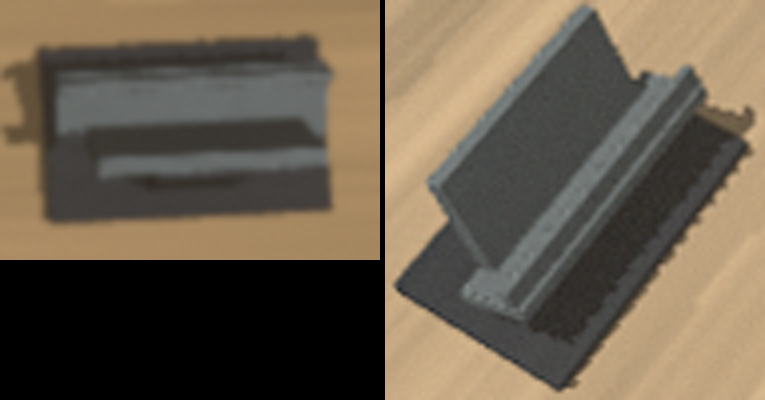

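Stand crop: face foot runs roughly from (490,268) to (637,82), with the face's upper corners at (438,187) and (597,12). I'll fit these and check with depth.

```bash
python3 - <<'E'
from h import *
s=lambda u,v:("scene",np.array([[224.6+(u-385)/4,284.6+v/4]]))
t=lambda u,v:("top",np.array([[349.6+u/4,219.6+v/4]]))
obs=[(*s(438,187),[0,-60,60]),(*s(595,10),[0,60,60]),(*s(490,268),[0,-60,0]),(*t(99,158),[0,60,60]),(*t(327,149),[0,-60,60])]
p,r=fit(obs,[.55,-.15,.05,0.]); print(p,"\n",r.round(1))
Z={n:np.load(n+"0.npz")["d"] for n in("top","scene")}
def cloud(n,p):
    d=Z[n]; v,u=np.nonzero(d>0); P=(unproj(n,u,v,d[v,u])-p[:3])@Rot(p[3])*1000
    return P,u,v
# refine: face plane + ledge plane + lateral extents from depth
for it in range(2):
  for n in("top","scene"):
    P,u,v=cloud(n,p)
    f=(abs(P[:,0])<8)&(abs(P[:,1])<50)&(P[:,2]>15)&(P[:,2]<55)
    l=(P[:,0]>6)&(P[:,0]<17)&(abs(P[:,1])<60)&(abs(P[:,2])<9)
    q=P[f]; A=np.c_[np.ones(f.sum()),q[:,1],q[:,2]]; 
    co=np.linalg.lstsq(A,q[:,0],rcond=None)[0] if f.sum()>10 else None
    L=(abs(P[:,0]-10)<18)&(abs(P[:,2])<20)&(abs(P[:,1])<95)
    B=(abs(P[:,0])<8)&(P[:,2]>20)&(P[:,2]<66)&(abs(P[:,1])<90)
    lip=(P[:,0]>20)&(P[:,0]<30)&(abs(P[:,1])<60)&(P[:,2]>0)&(P[:,2]<20)
    print(n,f.sum(),co,"medface",np.median(q[:,0]),"ledge",l.sum(),np.median(P[l,2]),"y ledge",np.percentile(P[L,1],[1,99]),"y board",np.percentile(P[B,1],[1,99]),"ztop",np.percentile(P[B,2],98), "lip z",np.percentile(P[lip,2],[50,90]))
  break
np.save("stand.npy",p)
c=np.load("comb.npy")
print("comb R\n",Rot(c[3]).round(4),"hinge",W(c,[0,.142,.123]),"peg",W(c,[0,.062,.146]),"slot",W(c,[0,-.021,0]))
E
```

```text
[ 0.57941676 -0.26500012  0.03490119  0.02782121] 
 [[-0.6 -0.2]
 [ 0.1 -0.7]
 [ 0.5  1.8]
 [-0.4 -0. ]
 [ 0.3  0.2]]
top 265 [ 1.15760189 -0.01218399 -0.00426342] medface 1.0103652076496517 ledge 260 -0.05507892899631865 y ledge [-73.40111805  76.07914853] y board [-58.36942051  60.44796994] ztop 62.363268072421576 lip z [10.68016404 13.659581  ]
scene 807 [-0.46249901 -0.01148963 -0.0056401 ] medface -0.6331697340671409 ledge 60 0.15090191814558065 y ledge [-73.02345183  73.30884538] y board [-58.62110709  58.94824011] ztop 60.32602331697595 lip z [ 7.99195506 11.75174515]
comb R
 [[ 0.8982  0.1331 -0.4189]
 [-0.1206  0.9911  0.0563]
 [ 0.4226  0.      0.9063]] hinge [[0.57791504 0.34445885 0.15762527]] peg [[0.55763159 0.26646485 0.17847035]] slot [[0.60773558 0.17598966 0.04614941]]
```

```bash
python3 - <<'E'
import numpy as np
p=np.load("stand.npy");p[3]=.036;np.save("stand.npy",p)
E
cat >> h.py <<'E'
from scipy.spatial.transform import Rotation as Ro, Slerp
comb=np.load("comb.npy"); stand=np.load("stand.npy")
def tgt(f,xyz,th):   # TCP at xyz mm in frame f, tool z=-frame z, tool y = frame x turned by th about frame z
    R=Rot(f[3]); c,s=np.cos(th),np.sin(th)
    y=R@[c,s,0]; z=-R[:,2]
    return W(f,np.array(xyz)/1000.)[0],np.stack([np.cross(y,z),y,z],1)
def plan(wps,start=None):
    if start is None:
        o=env.observe(); P,R=np.array(o["ee_pos"]),np.array(o["tool_rot"])
        print("t",round(o["time_s"],2),"q",np.round(o["q"],2),"F",np.round(o["ft_force"],1),"grip",round(o["grip_width"],3),round(o["grasp_force"],1))
    else: P,R=start
    P0=P
    for g,Rg,n in wps:
        rv=Ro.from_matrix(R.T@Rg).as_rotvec(); st=P; Rst=R; out=[]
        n=n or int(np.ceil(max(np.linalg.norm(g-st)/.055,np.degrees(np.linalg.norm(rv))/9.5,1)))
        for k in range(1,n+1):
            Rn=Rst@Ro.from_rotvec(rv*k/n).as_matrix(); Pn=st+(g-st)*k/n
            sh=(R.T@(Pn-P)/.25).round(3); tn=(Ro.from_matrix(R.T@Rn).as_rotvec()/np.pi).round(4)
            P=P+R@sh*.25; R=R@Ro.from_rotvec(tn*np.pi).as_matrix()
            out.append([float(x) for x in [*sh,*tn]])
        print("->",P.round(3)); [print(x) for x in out]
    return P,R
def loc(f):
    o=env.observe(); R=Rot(f[3])
    print("tcp mm in frame",((np.array(o["ee_pos"])-f[:3])@R*1000).round(1),"tool axes in frame\n",(R.T@np.array(o["tool_rot"])).round(3))
E
python3 - <<'E'
from h import *
plan([(*tgt(comb,[0,62,215],0),None),(*tgt(comb,[0,62,138],0),None)])
E
```

```text
t 0.1 q [-1.17  0.42 -0.01  1.61  0.    1.11 -0.05] F [-0.9 -0.3  0.6] grip 0.999 0.0
-> [0.529 0.27  0.241]
[-0.181, -0.077, -0.018, -0.015, -0.0109, 0.0493]
[-0.191, -0.047, -0.014, -0.015, -0.0109, 0.0493]
[-0.196, -0.017, -0.01, -0.0151, -0.0109, 0.0494]
[-0.196, 0.015, -0.003, -0.015, -0.0109, 0.0493]
[-0.192, 0.044, 0.006, -0.015, -0.0109, 0.0493]
[-0.183, 0.073, 0.014, -0.015, -0.0109, 0.0493]
[-0.168, 0.1, 0.025, -0.0151, -0.0109, 0.0494]
[-0.151, 0.122, 0.036, -0.015, -0.0109, 0.0493]
-> [0.561 0.266 0.171]
[0.0, 0.0, 0.154, 0.0, -0.0, -0.0]
[0.0, 0.0, 0.154, 0.0, -0.0, -0.0]
```

Emit:
send_rows --increments '[[[-0.181,-0.077,-0.018,-0.015,-0.011,0.0493,0.6],[-0.191,-0.047,-0.014,-0.015,-0.011,0.0493,0.6],[-0.196,-0.017,-0.01,-0.015,-0.011,0.0493,0.6],[-0.196,0.015,-0.003,-0.015,-0.011,0.0493,0.6],[-0.192,0.044,0.006,-0.015,-0.011,0.0493,0.6]]]' --force 20

```text
time_s: 0.72
ee_pos: [0.4319, 0.3794, 0.2281]
tool_rot: [[-0.326, 0.903, 0.281], [0.943, 0.331, 0.029], [-0.067, 0.274, -0.959]]
ft_force: [1.0, 1.7, 0.6]
grip_width: 0.601
grasp_force: 0.0
```

Emit:
send_rows --increments '[[[-0.183,0.073,0.014,-0.015,-0.011,0.0493,0.6],[-0.168,0.1,0.025,-0.015,-0.011,0.0493,0.6],[-0.151,0.122,0.036,-0.015,-0.011,0.0493,0.6],[0,0,0,0,0,0,0.6],[0,0,0,0,0,0,0.6]]]'

```text
time_s: 1.35
ee_pos: [0.5283, 0.2712, 0.2414]
tool_rot: [[0.131, 0.898, 0.419], [0.991, -0.118, -0.057], [-0.002, 0.423, -0.906]]
ft_force: [-0.4, 0.1, 0.0]
grip_width: 0.602
grasp_force: 0.0
```

```bash
python3 - <<'E'
from h import *
loc(comb)
plan([(*tgt(comb,[0,62,138],0),3)])
E
```

```text
tcp mm in frame [ -0.3  62.8 215.6] tool axes in frame
 [[-0.002  1.     0.   ]
 [ 1.     0.002 -0.001]
 [-0.001  0.    -1.   ]]
t 1.35 q [-1.08  0.17  0.42  1.96  0.36  0.75 -1.04] F [-0.4  0.1  0. ] grip 0.602 0.0
-> [0.561 0.266 0.171]
[-0.001, 0.0, 0.103, 0.0001, 0.0001, 0.0003]
[-0.001, 0.001, 0.104, 0.0, 0.0, 0.0002]
[-0.001, 0.0, 0.103, 0.0001, 0.0001, 0.0003]
```

Emit:
send_rows --increments '[[[-0.001,0,0.103,0,0,0,0.6],[-0.001,0,0.103,0,0,0,0.6],[-0.001,0,0.103,0,0,0,0.6],[0,0,0,0,0,0,0.0],[0,0,0,0,0,0,0.0]]]' --force 25

```text
time_s: 1.98
ee_pos: [0.5608, 0.2661, 0.1724]
tool_rot: [[0.132, 0.898, 0.42], [0.991, -0.119, -0.057], [-0.001, 0.424, -0.906]]
ft_force: [0.8, -0.4, 1.1]
grip_width: 0.422
grasp_force: 0.4
```

Emit:
send_rows --increments '[[[0,0,0,0,0,0,0.0],[0,0,0,0,0,0,0.0]]]'

```text
time_s: 2.22
ee_pos: [0.5612, 0.2658, 0.1725]
tool_rot: [[0.133, 0.898, 0.421], [0.991, -0.12, -0.056], [-0.0, 0.424, -0.906]]
ft_force: [1.1, -0.4, 0.7]
grip_width: 0.209
grasp_force: 0.3
```

```bash
python3 - <<'E'
from h import *
loc(comb)
w=[]
for th in np.arange(1,11)*.15:
    w.append((*tgt(comb,[80*np.sin(th),142-80*np.cos(th),138],th),1))
plan(w)
E
```

```text
tcp mm in frame [  0.8  61.8 139.1] tool axes in frame
 [[-0.     1.     0.002]
 [ 1.     0.     0.   ]
 [ 0.     0.002 -1.   ]]
t 2.23 q [-1.02  0.31  0.43  1.98  0.32  0.59 -1.  ] F [ 1.1 -0.4  0.7] grip 0.209 0.3
-> [0.572 0.265 0.176]
[0.004, 0.045, 0.004, 0.0006, 0.0, -0.0476]
-> [0.583 0.267 0.181]
[0.004, 0.048, 0.0, -0.0, 0.0, -0.0478]
-> [0.593 0.27  0.186]
[0.004, 0.047, 0.0, -0.0, 0.0, -0.0477]
-> [0.603 0.274 0.19 ]
[0.003, 0.048, 0.0, -0.0, 0.0, -0.0477]
-> [0.613 0.281 0.194]
[0.004, 0.048, 0.0, -0.0, 0.0, -0.0478]
-> [0.621 0.288 0.198]
[0.003, 0.048, 0.0, -0.0, 0.0, -0.0477]
-> [0.629 0.298 0.201]
[0.004, 0.048, 0.0, -0.0, 0.0, -0.0478]
-> [0.635 0.308 0.203]
[0.004, 0.048, 0.0, -0.0, 0.0, -0.0477]
-> [0.639 0.318 0.204]
[0.003, 0.047, 0.0, -0.0, 0.0, -0.0478]
-> [0.642 0.33  0.205]
[0.004, 0.048, 0.0, -0.0, -0.0, -0.0477]
```

Emit:
send_rows --increments '[[[0,0,0,0,0,0,0],[0,0,0,0,0,0,0],[0.004,0.046,0.004,0,0,-0.0476,0],[0.004,0.048,0,0,0,-0.0478,0],[0.004,0.048,0,0,0,-0.0478,0]]]'

```text
time_s: 2.85
ee_pos: [0.5942, 0.2698, 0.1869]
tool_rot: [[-0.275, 0.865, 0.421], [0.943, 0.327, -0.056], [-0.186, 0.382, -0.905]]
ft_force: [-8.6, 0.0, 15.7]
grip_width: 0.142
grasp_force: 25.0
```

```bash
python3 - <<'E'
from h import *
loc(comb)
w=[]
for th in .45+np.arange(1,8)*.15:
    w.append((*tgt(comb,[80*np.sin(th),142-80*np.cos(th),138],th),1))
plan(w)
E
```

```text
tcp mm in frame [ 36.   70.2 138.5] tool axes in frame
 [[-0.439  0.898  0.002]
 [ 0.898  0.439  0.   ]
 [-0.001  0.002 -1.   ]]
t 2.85 q [-0.88  0.33  0.31  1.89  0.33  0.63 -0.52] F [-8.6  0.  15.7] grip 0.142 25.0
-> [0.603 0.274 0.19 ]
[0.005, 0.043, 0.002, 0.0007, 0.0003, -0.0462]
-> [0.613 0.281 0.194]
[0.003, 0.048, 0.0, -0.0, 0.0, -0.0478]
-> [0.621 0.288 0.198]
[0.004, 0.048, 0.0, -0.0001, 0.0, -0.0477]
-> [0.629 0.298 0.201]
[0.004, 0.048, 0.0, 0.0, 0.0, -0.0478]
-> [0.635 0.307 0.203]
[0.003, 0.047, 0.0, 0.0, 0.0, -0.0477]
-> [0.639 0.318 0.204]
[0.004, 0.048, 0.0, 0.0, 0.0001, -0.0478]
-> [0.643 0.33  0.205]
[0.003, 0.048, 0.0, 0.0, -0.0, -0.0477]
```

Emit:
send_rows --increments '[[[0.004,0.046,0,0,0,-0.047,0],[0.003,0.048,0,0,0,-0.0478,0],[0.004,0.048,0,0,0,-0.0478,0],[0.004,0.048,0,0,0,-0.0478,0],[0.003,0.048,0,0,0,-0.0478,0]]]'

```text
time_s: 3.48
ee_pos: [0.6358, 0.3076, 0.2037]
tool_rot: [[-0.789, 0.447, 0.422], [0.469, 0.881, -0.057], [-0.397, 0.153, -0.905]]
ft_force: [-4.6, -1.4, 11.9]
grip_width: 0.14
grasp_force: 25.0
```

Emit:
send_rows --increments '[[[0.004,0.048,0,0,0,-0.0478,0],[0.004,0.048,0,0,0,-0.0478,0],[0,0,0,0,0,0,0],[0,0,0,0,0,0,0.5],[0,0,0,0,0,0,0.5]]]'

```text
time_s: 4.1
ee_pos: [0.6422, 0.3298, 0.2039]
tool_rot: [[-0.886, 0.198, 0.419], [0.191, 0.98, -0.058], [-0.422, 0.029, -0.906]]
ft_force: [0.1, 0.8, -0.4]
grip_width: 0.323
grasp_force: 0.0
```

```bash
python3 - <<'E'
from h import *
loc(comb); 
S=plan([(*tgt(comb,[79,135,210],1.48),2)])
S=plan([(*tgt(comb,[0,-21,190],np.pi/2),None),(*tgt(comb,[0,-21,120],np.pi/2),None),(*tgt(comb,[0,-21,73],np.pi/2),None)],S)
E
```

```text
tcp mm in frame [ 79.1 136.  137.2] tool axes in frame
 [[-0.997  0.072  0.001]
 [ 0.072  0.997 -0.001]
 [-0.001 -0.001 -1.   ]]
t 4.1 q [-0.71  0.43  0.07  1.68  0.41  0.76  0.45] F [ 0.1  0.8 -0.4] grip 0.323 0.0
-> [0.612 0.333 0.27 ]
[-0.0, -0.002, -0.146, -0.0002, 0.0001, 0.003]
[-0.0, -0.002, -0.145, -0.0002, 0.0002, 0.0031]
-> [0.528 0.187 0.218]
[0.064, -0.163, 0.02, -0.0, -0.0, -0.0072]
[0.069, -0.161, 0.02, -0.0, -0.0, -0.0073]
[0.071, -0.159, 0.02, -0.0, -0.0, -0.0072]
[0.076, -0.158, 0.02, -0.0, -0.0, -0.0072]
-> [0.557 0.183 0.155]
[-0.0, -0.0, 0.14, -0.0, -0.0, -0.0]
[-0.0, -0.0, 0.14, -0.0, -0.0, -0.0]
-> [0.577 0.18  0.112]
[-0.0, -0.0, 0.188, -0.0, -0.0, -0.0]
```

Emit:
send_rows --increments '[[[0,-0.002,-0.146,0,0,0.003,0.5],[0,-0.002,-0.145,0,0,0.003,0.5],[0.064,-0.163,0.02,0,0,-0.0072,0.28],[0.069,-0.161,0.02,0,0,-0.0072,0.28],[0.071,-0.159,0.02,0,0,-0.0072,0.28]]]'

```text
time_s: 4.72
ee_pos: [0.5483, 0.2222, 0.2309]
tool_rot: [[-0.895, 0.153, 0.419], [0.142, 0.988, -0.058], [-0.423, 0.008, -0.906]]
ft_force: [-0.1, -0.1, 0.1]
grip_width: 0.284
grasp_force: 0.0
```

Emit:
send_rows --increments '[[[0.076,-0.158,0.02,0,0,-0.0072,0.28],[0,0,0.14,0,0,0,0.28],[0,0,0.1,0,0,0,0.28],[0,0,0,0,0,0,0.28]]]'

```text
time_s: 5.22
ee_pos: [0.553, 0.1826, 0.1628]
tool_rot: [[-0.899, 0.134, 0.417], [0.121, 0.991, -0.059], [-0.422, -0.003, -0.907]]
ft_force: [-0.1, 0.2, 0.8]
grip_width: 0.281
grasp_force: 0.0
```

```bash
python3 - <<'E'
from h import *
loc(comb)
S=plan([(*tgt(comb,[0,-21,73],np.pi/2),2)])
n="scene"
p,d=grab(n); 
p=p[:,:,::-1][60:280,300:520]; cv2.imwrite("pics/d.png",cv2.resize(p,(660,600),interpolation=cv2.INTER_CUBIC)) 
E
```

```text
tcp mm in frame [ -0.7 -21.8 129. ] tool axes in frame
 [[-1.    -0.    -0.001]
 [-0.     1.    -0.003]
 [ 0.001 -0.003 -1.   ]]
t 5.22 q [-0.62  0.22  0.11  2.08  0.47  0.54  0.55] F [-0.1  0.2  0.8] grip 0.281 0.0
-> [0.577 0.18  0.112]
[-0.002, 0.002, 0.112, -0.0005, -0.0002, 0.0]
[-0.001, 0.002, 0.112, -0.0005, -0.0001, 0.0]
```

View pics/d.png

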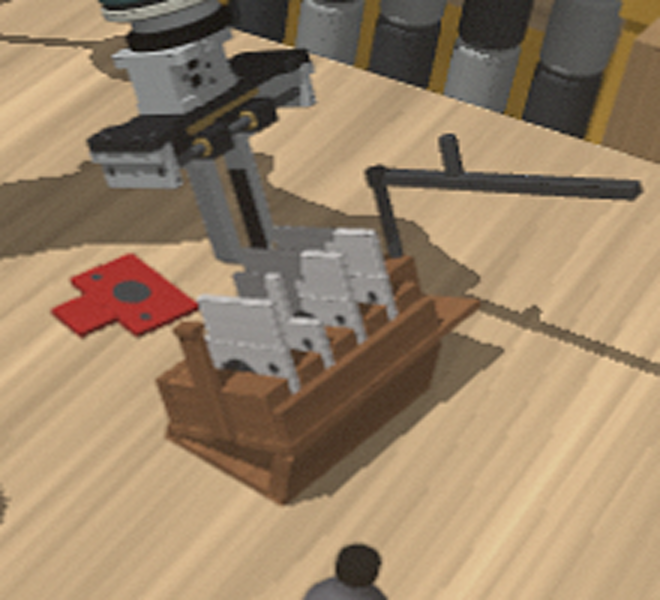

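Keeper bar is swung back (hinge (375,175), free end (635,188)) and the fingers are over the tab plate (tab near (275,285)). Descend and grip.

Emit:
send_rows --increments '[[[-0.001,0.002,0.112,0,0,0,0.28],[-0.001,0.002,0.112,0,0,0,0.28],[0,0,0,0,0,0,0.28],[0,0,0,0,0,0,0],[0,0,0,0,0,0,0]]]' --force 35

```text
time_s: 5.9
ee_pos: [0.5778, 0.1815, 0.1152]
tool_rot: [[-0.897, 0.133, 0.421], [0.121, 0.991, -0.056], [-0.425, 0.0, -0.905]]
ft_force: [0.3, -0.2, -0.1]
grip_width: 0.104
grasp_force: 0.0
```

Emit:
send_rows --increments '[[[0,0,0,0,0,0,0],[0,0,0,0,0,0,0]]]'

```text
time_s: 6.15
ee_pos: [0.5778, 0.1814, 0.1151]
tool_rot: [[-0.897, 0.134, 0.421], [0.121, 0.991, -0.057], [-0.425, 0.0, -0.905]]
ft_force: [-7.8, -0.2, 11.0]
grip_width: 0.081
grasp_force: 35.0
```

```bash
python3 - <<'E'
from h import *
loc(comb)
S=plan([(*tgt(comb,[0,-21,73+165],np.pi/2),6)])
E
```

```text
tcp mm in frame [  1.6 -19.6  75.3] tool axes in frame
 [[-1.     0.001  0.002]
 [ 0.001  1.    -0.   ]
 [-0.002 -0.    -1.   ]]
t 6.15 q [-0.61  0.33  0.14  2.07  0.51  0.43  0.51] F [-7.8 -0.2 11. ] grip 0.081 35.0
-> [0.508 0.189 0.262]
[0.001, -0.001, -0.108, -0.0, 0.0001, -0.0]
[0.001, -0.001, -0.109, -0.0, 0.0002, -0.0001]
[0.001, -0.001, -0.108, -0.0, 0.0001, 0.0]
[0.0, -0.001, -0.109, -0.0, 0.0001, -0.0]
[0.001, -0.001, -0.108, -0.0, 0.0001, -0.0001]
[0.001, -0.001, -0.109, -0.0, 0.0002, 0.0]
```

Emit:
send_rows --increments '[[[0,0,-0.05,0,0,0,0],[0,0,-0.1,0,0,0,0],[0,0,-0.108,0,0,0,0],[0,0,-0.108,0,0,0,0],[0,0,-0.108,0,0,0,0]]]'

```text
time_s: 6.78
ee_pos: [0.5268, 0.1878, 0.2225]
tool_rot: [[-0.898, 0.133, 0.42], [0.121, 0.991, -0.057], [-0.424, -0.001, -0.906]]
ft_force: [0.9, -0.1, -2.4]
grip_width: 0.082
grasp_force: 35.0
```

Emit:
send_rows --increments '[[[0,0,-0.108,0,0,0,0],[0,0,-0.08,0,0,0,0],[0,0,0,0,0,0,0]]]'

```text
time_s: 7.15
ee_pos: [0.5078, 0.191, 0.2653]
tool_rot: [[-0.897, 0.133, 0.422], [0.121, 0.991, -0.056], [-0.425, 0.001, -0.905]]
ft_force: [0.1, 0.1, -2.4]
grip_width: 0.083
grasp_force: 35.0
```

```bash
python3 - <<'E'
from h import *
loc(comb)
# plate axis along x in tool: plate center offset in tool x ~ tcp x 1.6
S=plan([(*tgt(stand,[4,0,75+110],0),None),(*tgt(stand,[8,0,75+12],0),None)])
n="scene"
p,d=grab(n); cv2.imwrite("pics/e.png",cv2.resize(p[:,:,::-1][0:260,280:540],(600,600),interpolation=cv2.INTER_CUBIC)); np.savez("e.npz",p=p,d=d)
E
```

```text
tcp mm in frame [  1.1 -19.4 241.3] tool axes in frame
 [[-1.     0.     0.003]
 [ 0.     1.     0.001]
 [-0.003  0.001 -1.   ]]
t 7.15 q [-0.66  0.01  0.07  2.05  0.41  0.78  0.6 ] F [ 0.1  0.1 -2.4] grip 0.083 35.0
-> [ 0.505 -0.268  0.204]
[-0.012, -0.202, 0.035, -0.0018, 0.002, 0.0501]
[-0.044, -0.198, 0.034, -0.0019, 0.002, 0.0501]
[-0.074, -0.189, 0.033, -0.0018, 0.002, 0.0501]
[-0.104, -0.175, 0.031, -0.0019, 0.002, 0.0501]
[-0.129, -0.157, 0.029, -0.0018, 0.0021, 0.0501]
[-0.153, -0.135, 0.027, -0.0019, 0.002, 0.05]
[-0.172, -0.109, 0.026, -0.0018, 0.002, 0.0501]
[-0.188, -0.081, 0.024, -0.0019, 0.002, 0.0501]
[-0.198, -0.051, 0.023, -0.0019, 0.002, 0.0501]
-> [ 0.55  -0.266  0.117]
[-0.0, 0.008, 0.196, 0.0, -0.0, 0.0]
[-0.0, 0.008, 0.196, 0.0, -0.0, 0.0]
```

View pics/e.png

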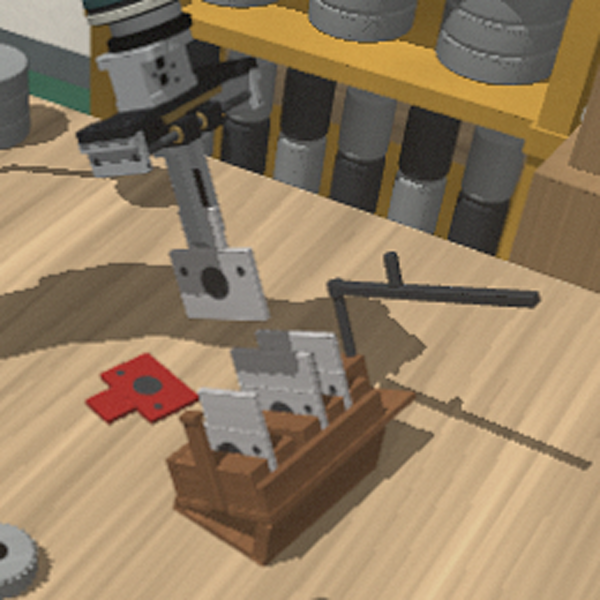

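The tab plate is held, both shoulders visible (bottom corners (188,317), (268,320)); the other plates are still in place. Carry it to above the stand.

Emit:
send_rows --increments '[[[-0.012,-0.202,0.035,-0.0018,0.002,0.05,0],[-0.044,-0.198,0.034,-0.0018,0.002,0.05,0],[-0.074,-0.189,0.033,-0.0018,0.002,0.05,0],[-0.104,-0.175,0.031,-0.0018,0.002,0.05,0],[-0.129,-0.157,0.029,-0.0018,0.002,0.05,0]]]'

```text
time_s: 7.82
ee_pos: [0.5058, -0.0662, 0.2294]
tool_rot: [[-0.552, 0.727, 0.408], [0.791, 0.612, -0.019], [-0.263, 0.312, -0.913]]
ft_force: [1.1, 1.4, -2.8]
grip_width: 0.082
grasp_force: 35.0
```

Emit:
send_rows --increments '[[[-0.153,-0.135,0.027,-0.0018,0.002,0.05,0],[-0.172,-0.109,0.026,-0.0018,0.002,0.05,0],[-0.188,-0.081,0.024,-0.0018,0.002,0.05,0],[-0.198,-0.051,0.023,-0.0018,0.002,0.05,0],[0,0,0,0,0,0,0]]]'

```text
time_s: 8.45
ee_pos: [0.5035, -0.2725, 0.2021]
tool_rot: [[-0.029, 0.908, 0.417], [1.0, 0.028, 0.008], [-0.004, 0.417, -0.909]]
ft_force: [0.2, 0.1, -2.4]
grip_width: 0.078
grasp_force: 35.0
```

```bash
python3 - <<'E'
from h import *
print("pred crop px",((proj("scene",W(comb,np.array([[-50,-23.,166],[50,-23,166],[-50,-23,236],[50,-23,236]])/1000))-[280,0])*600/260).round(0))
loc(stand)
S=plan([(*tgt(stand,[9,0,75+14],0),None)])
n="scene"
p,d=grab(n); cv2.imwrite("pics/f.png",cv2.resize(p[:,:,::-1][180:380,180:380],(600,600),interpolation=cv2.INTER_CUBIC)); np.savez("f.npz",p=p,d=d)
E
```

```text
pred crop px [[189. 318.]
 [267. 321.]
 [170. 251.]
 [249. 250.]]
tcp mm in frame [  1.7  -4.7 183.7] tool axes in frame
 [[ 0.004  1.    -0.006]
 [ 1.    -0.005 -0.007]
 [-0.007 -0.006 -1.   ]]
t 8.45 q [-0.07  0.19  0.72  2.07 -0.63  0.67  1.11] F [ 0.2  0.1 -2.4] grip 0.078 35.0
-> [ 0.55  -0.266  0.119]
[0.011, 0.016, 0.189, -0.0009, 0.0011, -0.0007]
[0.01, 0.015, 0.19, -0.001, 0.0011, -0.0007]
```

View pics/f.png

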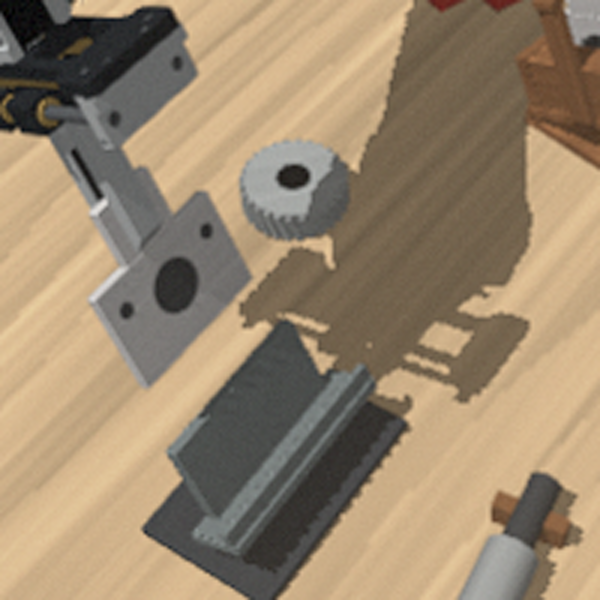

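Plate (bottom corner (148,385)) hangs parallel above the stand and behind it. Shift it out of the face line first, then lower.

Emit:
send_rows --increments '[[[0.02,0.034,0,-0.0018,0.0022,-0.0014,0],[0,0,0,0,0,0,0],[0,0,0.19,0,0,0,0],[0,0,0.18,0,0,0,0],[0,0,0,0,0,0,0]]]'

```text
time_s: 9.12
ee_pos: [0.5516, -0.2594, 0.1208]
tool_rot: [[-0.046, 0.906, 0.421], [0.999, 0.041, 0.022], [0.002, 0.421, -0.907]]
ft_force: [0.8, -0.3, -1.8]
grip_width: 0.084
grasp_force: 35.0
```

```bash
python3 - <<'E'
from h import *
loc(stand)
S=plan([(*tgt(stand,[9,0,75.5],0),None),(*tgt(stand,[4,0,75.5],0),None)])
E
```

```text
tcp mm in frame [11.3  6.6 89.5] tool axes in frame
 [[-0.008  1.    -0.001]
 [ 1.     0.008  0.006]
 [ 0.006 -0.001 -1.   ]]
t 9.12 q [ 0.03  0.38  0.58  2.06 -0.92  0.57  1.33] F [ 0.8 -0.3 -1.8] grip 0.084 35.0
-> [ 0.556 -0.266  0.107]
[-0.027, -0.009, 0.056, -0.0005, -0.0021, 0.0027]
-> [ 0.551 -0.266  0.105]
[0.0, -0.02, -0.0, 0.0, 0.0, -0.0]
```

Emit:
send_rows --increments '[[[-0.026,-0.004,0.03,0,-0.002,0.002,0],[0,0,0.02,0,0,0,0],[0,0,0,0,0,0,0]]]'

```text
time_s: 9.5
ee_pos: [0.5569, -0.2675, 0.1124]
tool_rot: [[-0.036, 0.904, 0.426], [0.999, 0.033, 0.013], [-0.002, 0.426, -0.905]]
ft_force: [-0.1, 0.3, -2.8]
grip_width: 0.082
grasp_force: 35.0
```

```bash
python3 - <<'E'
from h import *
loc(stand)
S=plan([(*tgt(stand,[5,0,75.5],0),None)])
E
```

```text
tcp mm in frame [12.3 -1.7 79.8] tool axes in frame
 [[-0.001  1.     0.004]
 [ 1.     0.001 -0.002]
 [-0.002  0.004 -1.   ]]
t 9.5 q [ 0.05  0.41  0.57  2.05 -0.96  0.55  1.36] F [-0.1  0.3 -2.8] grip 0.082 35.0
-> [ 0.552 -0.266  0.105]
[0.007, -0.029, 0.017, 0.0012, 0.0007, 0.0003]
```

Emit:
send_rows --increments '[[[0.006,-0.026,0.006,0.001,0,0,0],[0,0,0.008,0,0,0,0],[0,0,0,0,0,0,0]]]'

```text
time_s: 9.88
ee_pos: [0.5523, -0.2661, 0.1059]
tool_rot: [[-0.036, 0.906, 0.422], [0.999, 0.033, 0.013], [-0.002, 0.422, -0.906]]
ft_force: [0.3, 0.5, -2.4]
grip_width: 0.083
grasp_force: 35.0
```

```bash
python3 - <<'E'
from h import *
loc(stand)
S=plan([(*tgt(stand,[4,0,75],0),None)])
E
```

```text
tcp mm in frame [ 5.4 -0.1 75.8] tool axes in frame
 [[-0.001  1.    -0.   ]
 [ 1.     0.001 -0.002]
 [-0.002 -0.    -1.   ]]
t 9.88 q [ 0.06  0.41  0.56  2.06 -0.97  0.54  1.38] F [ 0.3  0.5 -2.4] grip 0.083 35.0
-> [ 0.551 -0.266  0.105]
[0.0, -0.006, 0.003, -0.0001, 0.0006, 0.0002]
```

No contact yet; ease down by 1–2 mm at a time.

Emit:
send_rows --increments '[[[0,0,0.006,0,0,0,0],[0,0,0,0,0,0,0]]]'

```text
time_s: 10.12
ee_pos: [0.5531, -0.2662, 0.1046]
tool_rot: [[-0.036, 0.906, 0.422], [0.999, 0.033, 0.013], [-0.002, 0.422, -0.906]]
ft_force: [-0.3, -0.2, -0.1]
grip_width: 0.085
grasp_force: 35.0
```

Emit:
send_rows --increments '[[[0,0,0.006,0,0,0,0],[0,0,0,0,0,0,0]]]'

```text
time_s: 10.38
ee_pos: [0.5534, -0.2669, 0.1042]
tool_rot: [[-0.035, 0.905, 0.423], [0.999, 0.032, 0.013], [-0.002, 0.423, -0.906]]
ft_force: [-14.3, 2.0, 20.6]
grip_width: 0.083
grasp_force: 35.0
```

Ledge contact. Ease the pressure, nudge towards the board, hold, then look.

Emit:
send_rows --increments '[[[0,0,-0.004,0,0,0,0],[0,-0.006,0,0,0,0,0],[0,0,0,0,0,0,0]]]' --force 10

```text
time_s: 10.75
ee_pos: [0.5518, -0.2662, 0.1035]
tool_rot: [[-0.036, 0.906, 0.422], [0.999, 0.033, 0.013], [-0.002, 0.422, -0.906]]
ft_force: [-1.4, 0.7, 1.5]
grip_width: 0.083
grasp_force: 10.0
```

```bash
python3 - <<'E'
from h import *
loc(stand); o=env.observe(); print(o["ft_force"],o["grasp_force"])
p,d=grab("scene"); cv2.imwrite("pics/g.png",cv2.resize(p[:,:,::-1][220:380,200:360],(600,600),interpolation=cv2.INTER_CUBIC))
v,u=np.nonzero(d>0); P=(unproj("scene",u,v,d[v,u])-stand[:3])@Rot(stand[3])*1000
f=(abs(P[:,0]-8)<10)&(abs(P[:,1])<45)&(P[:,2]>20)&(P[:,2]<68)
q=P[f]; print(f.sum(),"face x=a+b y+c z",np.linalg.lstsq(np.c_[np.ones(len(q)),q[:,1:]],q[:,0],rcond=None)[0],np.median(q[:,0]))
E
```

```text
tcp mm in frame [ 4.  -0.2 73.8] tool axes in frame
 [[-0.001  1.    -0.   ]
 [ 1.     0.001 -0.002]
 [-0.002 -0.    -1.   ]]
[-1.36686446  0.73791903  1.5279348 ] 9.999693185091019
893 face x=a+b y+c z [ 7.96331438e+00 -1.90829340e-03 -6.05306773e-03] 7.734836887975685
```

View pics/g.png

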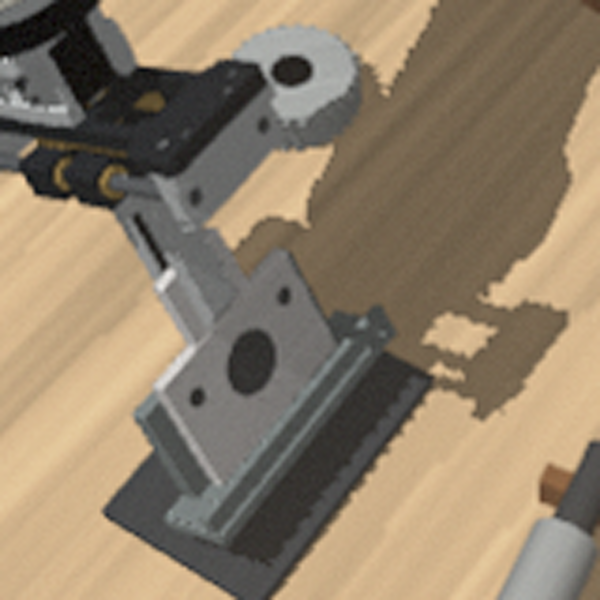

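The plate stands on the ledge, centred and flat against the board (face 8 mm in front of the board). Release and retreat.

Emit:
send_rows --increments '[[[0,0,0,0,0,0,0.15],[0,0,0,0,0,0,0.3],[0,0,0,0,0,0,0.3],[0,0,-0.08,0,0,0,0.3],[0,0,-0.15,0,0,0,0.3]]]'

```text
time_s: 11.42
ee_pos: [0.5269, -0.2667, 0.1552]
tool_rot: [[-0.036, 0.907, 0.42], [0.999, 0.033, 0.014], [-0.002, 0.42, -0.907]]
ft_force: [-0.2, -0.4, 1.1]
grip_width: 0.298
grasp_force: 0.0
```

Emit:
send_rows --increments '[[[0,0,-0.2,0,0,0,0.5],[0,0,-0.1,0,0,0,0.5],[0,0,0,0,0,0,0.5]]]'

```text
time_s: 11.8
ee_pos: [0.4962, -0.2682, 0.2253]
tool_rot: [[-0.036, 0.904, 0.425], [0.999, 0.033, 0.013], [-0.002, 0.425, -0.905]]
ft_force: [0.1, -0.7, -0.6]
grip_width: 0.501
grasp_force: 0.0
```

```bash
python3 - <<'E'
from h import *
loc(stand)
p,d=grab("scene")
v,u=np.nonzero(d>0); P=(unproj("scene",u,v,d[v,u])-stand[:3])@Rot(stand[3])*1000
f=(abs(P[:,0]-8)<10)&(abs(P[:,1])<45)&(P[:,2]>20)&(P[:,2]<68)
q=P[f]; print(f.sum(),"face x=a+b y+c z",np.linalg.lstsq(np.c_[np.ones(len(q)),q[:,1:]],q[:,0],rcond=None)[0])
f=(abs(P[:,0]-8)<10)&(P[:,2]>25)&(P[:,2]<130); print("y,z ext",np.percentile(P[f,1],[1,99]),np.percentile(P[f,2],99))
# keeper angle from scene depth: bar points at comb z 115..131
Q=(unproj("scene",u,v,d[v,u])-comb[:3])@Rot(comb[3])*1000
m=(Q[:,2]>117)&(Q[:,2]<134)&(Q[:,0]>30)&(Q[:,0]<235)&(abs(Q[:,1]-125)<80); c=Q[m]-[0,142,0]
print(m.sum(),"theta",np.median(np.arctan2(c[:,0],-c[:,1])))
th=1.5
S=plan([(*tgt(comb,[80*np.sin(th),142-80*np.cos(th),230],th),None)])
E
```

```text
tcp mm in frame [ 5.000e+00 -2.000e-01  2.078e+02] tool axes in frame
 [[-0.001  1.     0.003]
 [ 1.     0.001 -0.002]
 [-0.002  0.003 -1.   ]]
900 face x=a+b y+c z [ 8.05548243e+00 -1.00833657e-03 -1.46584429e-02]
y,z ext [-56.51646999 535.04267113] 109.00883278359278
558 theta 1.4606301597630005
t 11.85 q [-0.12  0.13  0.77  2.07 -0.57  0.7   1.05] F [ 0.5  0.  -0.4] grip 0.5 0.0
-> [0.604 0.335 0.288]
[0.199, 0.048, -0.001, 0.0014, -0.0014, -0.0357]
[0.193, 0.071, -0.003, 0.0014, -0.0015, -0.0356]
[0.184, 0.091, -0.004, 0.0014, -0.0014, -0.0357]
[0.172, 0.112, -0.005, 0.0014, -0.0014, -0.0357]
[0.159, 0.13, -0.006, 0.0014, -0.0015, -0.0356]
[0.143, 0.147, -0.008, 0.0014, -0.0014, -0.0357]
[0.126, 0.161, -0.009, 0.0014, -0.0015, -0.0357]
[0.107, 0.175, -0.01, 0.0014, -0.0014, -0.0357]
[0.087, 0.186, -0.012, 0.0014, -0.0014, -0.0356]
[0.065, 0.194, -0.012, 0.0014, -0.0015, -0.0357]
[0.043, 0.201, -0.014, 0.0014, -0.0014, -0.0357]
[0.02, 0.203, -0.015, 0.0014, -0.0015, -0.0356]
```

Emit:
send_rows --increments '[[[0.199,0.048,-0.02,0.0014,-0.0014,-0.0357,0.5],[0.193,0.071,-0.02,0.0014,-0.0014,-0.0357,0.5],[0.184,0.091,-0.004,0.0014,-0.0014,-0.0357,0.5],[0.172,0.112,-0.005,0.0014,-0.0014,-0.0357,0.5],[0.159,0.13,-0.006,0.0014,-0.0014,-0.0357,0.5]]]'

```text
time_s: 12.48
ee_pos: [0.5372, -0.0146, 0.2575]
tool_rot: [[-0.51, 0.757, 0.408], [0.826, 0.563, -0.014], [-0.241, 0.33, -0.913]]
ft_force: [0.9, -0.7, -0.8]
grip_width: 0.5
grasp_force: 0.0
```

Emit:
send_rows --increments '[[[0.143,0.147,-0.008,0.0014,-0.0014,-0.0357,0.5],[0.126,0.161,-0.009,0.0014,-0.0014,-0.0357,0.5],[0.107,0.175,-0.01,0.0014,-0.0014,-0.0357,0.5],[0.087,0.186,-0.012,0.0014,-0.0014,-0.0357,0.5],[0.065,0.194,-0.012,0.0014,-0.0014,-0.0357,0.5]]]'

```text
time_s: 13.1
ee_pos: [0.5816, 0.2365, 0.2833]
tool_rot: [[-0.829, 0.381, 0.409], [0.399, 0.916, -0.045], [-0.392, 0.126, -0.911]]
ft_force: [0.5, -0.9, -0.1]
grip_width: 0.501
grasp_force: 0.0
```

Emit:
send_rows --increments '[[[0.043,0.201,-0.014,0.0014,-0.0014,-0.0357,0.5],[0.02,0.203,-0.015,0.0014,-0.0014,-0.0357,0.5],[0,0,0,0,0,0,0.5]]]'

```text
time_s: 13.48
ee_pos: [0.5988, 0.3394, 0.2929]
tool_rot: [[-0.891, 0.189, 0.413], [0.183, 0.982, -0.054], [-0.416, 0.027, -0.909]]
ft_force: [-0.8, -0.9, -1.2]
grip_width: 0.503
grasp_force: 0.0
```

```bash
python3 - <<'E'
from h import *
loc(comb); th=1.49
S=plan([(*tgt(comb,[80*np.sin(th),142-80*np.cos(th),138],th),3)])
E
```

```text
tcp mm in frame [ 76.5 139.8 236.6] tool axes in frame
 [[-0.998  0.063 -0.006]
 [ 0.063  0.998  0.001]
 [ 0.006  0.001 -1.   ]]
t 13.47 q [-0.83  0.3   0.15  1.66  0.34  0.92  0.51] F [-0.8 -0.9 -1.2] grip 0.503 0.0
-> [0.642 0.329 0.205]
[-0.006, -0.006, 0.131, 0.0001, -0.0007, 0.0019]
[-0.005, -0.005, 0.132, 0.0001, -0.0007, 0.002]
[-0.005, -0.005, 0.131, 0.0, -0.0006, 0.0019]
```

Emit:
send_rows --increments '[[[-0.01,-0.012,0.131,0,-0.001,0.003,0.5],[-0.006,-0.004,0.131,0,-0.001,0.003,0.5],[0,0,0.131,0,0,0,0.5],[0,0,0,0,0,0,0],[0,0,0,0,0,0,0]]]' --force 25

```text
time_s: 14.1
ee_pos: [0.6436, 0.3247, 0.2088]
tool_rot: [[-0.882, 0.212, 0.422], [0.208, 0.976, -0.057], [-0.424, 0.038, -0.905]]
ft_force: [0.7, 0.0, 0.8]
grip_width: 0.323
grasp_force: 0.0
```

Emit:
send_rows --increments '[[[0,0,0,0,0,0,0],[0,0,0,0,0,0,0]]]'

```text
time_s: 14.35
ee_pos: [0.6439, 0.3252, 0.2097]
tool_rot: [[-0.881, 0.212, 0.423], [0.208, 0.977, -0.056], [-0.425, 0.039, -0.904]]
ft_force: [-2.3, 0.3, 4.3]
grip_width: 0.141
grasp_force: 25.0
```

```bash
python3 - <<'E'
from h import *
loc(comb); w=[]
for th in 1.49-np.arange(1,11)*.149:
    w.append((*tgt(comb,[80*np.sin(th),142-80*np.cos(th),138],th),1))
plan(w)
E
```

```text
tcp mm in frame [ 83.6 131.7 141.5] tool axes in frame
 [[-0.996  0.089  0.005]
 [ 0.089  0.996  0.001]
 [-0.005  0.002 -1.   ]]
t 14.35 q [-0.78  0.42  0.17  1.69  0.34  0.74  0.49] F [-2.3  0.3  4.3] grip 0.141 25.0
-> [0.639 0.318 0.204]
[0.02, -0.034, 0.014, 0.0006, 0.0014, 0.0449]
-> [0.634 0.307 0.203]
[0.004, -0.047, -0.0, 0.0, 0.0, 0.0474]
-> [0.628 0.297 0.2  ]
[0.003, -0.048, -0.0, 0.0, 0.0, 0.0474]
-> [0.621 0.288 0.197]
[0.004, -0.047, -0.0, 0.0, -0.0, 0.0474]
-> [0.613 0.28  0.194]
[0.003, -0.048, -0.0, 0.0, -0.0, 0.0475]
-> [0.603 0.274 0.19 ]
[0.004, -0.047, -0.0, 0.0, -0.0, 0.0474]
-> [0.593 0.269 0.186]
[0.003, -0.048, -0.0, 0.0, -0.0, 0.0474]
-> [0.583 0.267 0.181]
[0.004, -0.047, -0.0, 0.0, -0.0, 0.0475]
-> [0.572 0.266 0.176]
[0.004, -0.048, -0.0, 0.0, -0.0, 0.0474]
-> [0.561 0.266 0.171]
[0.003, -0.047, -0.0, 0.0, -0.0, 0.0474]
```

Emit:
send_rows --increments '[[[0.012,-0.038,0,0.0006,0.001,0.045,0],[0.008,-0.047,0,0,0,0.0474,0],[0.004,-0.048,0,0,0,0.0474,0],[0.004,-0.047,0,0,0,0.0474,0],[0.003,-0.048,0,0,0,0.0474,0]]]'

```text
time_s: 14.98
ee_pos: [0.6122, 0.2778, 0.1981]
tool_rot: [[-0.505, 0.753, 0.421], [0.814, 0.578, -0.058], [-0.287, 0.313, -0.905]]
ft_force: [-3.5, -3.4, 11.3]
grip_width: 0.141
grasp_force: 25.0
```

```bash
python3 - <<'E'
from h import *
loc(comb); w=[]
for th in [.6,.45,.3,.15,0]:
    w.append((*tgt(comb,[80*np.sin(th),142-80*np.cos(th),139],th),1))
plan(w)
E
```

```text
tcp mm in frame [ 55.9  80.5 141.6] tool axes in frame
 [[-0.673  0.739  0.002]
 [ 0.739  0.673 -0.001]
 [-0.003  0.001 -1.   ]]
t 14.97 q [-0.9   0.35  0.35  1.83  0.28  0.66 -0.18] F [-3.5 -3.4 11.3] grip 0.141 25.0
-> [0.603 0.275 0.191]
[0.016, -0.044, 0.01, 0.0003, 0.0008, 0.0441]
-> [0.593 0.27  0.187]
[0.003, -0.048, 0.0, 0.0, 0.0, 0.0478]
-> [0.582 0.267 0.182]
[0.004, -0.048, 0.0, 0.0, 0.0, 0.0477]
-> [0.571 0.265 0.177]
[0.003, -0.048, 0.0, 0.0, 0.0, 0.0478]
-> [0.561 0.266 0.172]
[0.004, -0.047, 0.0, 0.0, 0.0, 0.0477]
```

Emit:
send_rows --increments '[[[0.008,-0.044,0,0,0,0.044,0],[0.005,-0.048,0,0,0,0.0478,0],[0.004,-0.048,0,0,0,0.0478,0],[0.003,-0.048,0,0,0,0.0478,0],[0.004,-0.046,0,0,0,0.0478,0]]]'

```text
time_s: 15.6
ee_pos: [0.56, 0.2638, 0.1747]
tool_rot: [[0.136, 0.898, 0.419], [0.991, -0.122, -0.06], [-0.003, 0.423, -0.906]]
ft_force: [-14.5, -12.6, 24.6]
grip_width: 0.144
grasp_force: 25.0
```

Emit:
send_rows --increments '[[[0,0,0,0,0,0,0]]]'

```text
time_s: 15.72
ee_pos: [0.5592, 0.2643, 0.1741]
tool_rot: [[0.132, 0.899, 0.418], [0.991, -0.118, -0.06], [-0.004, 0.422, -0.906]]
ft_force: [-13.4, -12.8, 20.0]
grip_width: 0.143
grasp_force: 25.0
```

```bash
python3 - <<'E'
from h import *
loc(comb); print(env.observe()["ft_force"])
E
```

```text
tcp mm in frame [-1.000e-01  6.010e+01  1.413e+02] tool axes in frame
 [[-0.002  1.    -0.   ]
 [ 1.     0.002 -0.003]
 [-0.003 -0.    -1.   ]]
[-13.3928769  -12.82438274  20.02159628]
```

Emit:
send_rows --increments '[[[0,0,0,0,0,0,0.5],[0,0,0,0,0,0,0.5],[0,0,0,0,0,0,0.5],[0,0,-0.1,0,0,0,0.5],[0,0,-0.2,0,0,0,0.5]]]'

```text
time_s: 16.35
ee_pos: [0.5279, 0.2694, 0.2409]
tool_rot: [[0.129, 0.899, 0.417], [0.992, -0.114, -0.061], [-0.007, 0.422, -0.907]]
ft_force: [-0.6, 0.9, 0.8]
grip_width: 0.499
grasp_force: 0.0
```

Emit:
send_rows --increments '[[[0,0,-0.2,0,0,0,0.5],[0,0,-0.15,0,0,0,0.5],[0,0,0,0,0,0,0.5],[0,0,0,0,0,0,0.5]]]'

```text
time_s: 16.85
ee_pos: [0.4919, 0.2751, 0.32]
tool_rot: [[0.128, 0.899, 0.419], [0.992, -0.114, -0.058], [-0.005, 0.423, -0.906]]
ft_force: [-0.4, -0.3, -0.8]
grip_width: 0.499
grasp_force: 0.0
```

```bash
python3 - <<'E'
from h import *
p,d=grab("scene"); cv2.imwrite("pics/i.png",p[:,:,::-1])
v,u=np.nonzero(d>0); X=unproj("scene",u,v,d[v,u]); P=(X-stand[:3])@Rot(stand[3])*1000
f=(abs(P[:,0]-8)<10)&(abs(P[:,1])<45)&(P[:,2]>20)&(P[:,2]<68)
q=P[f]; print(f.sum(),"face",np.linalg.lstsq(np.c_[np.ones(len(q)),q[:,1:]],q[:,0],rcond=None)[0])
Q=(X-comb[:3])@Rot(comb[3])*1000
m=(Q[:,2]>117)&(Q[:,2]<134)&(Q[:,1]<110)&(Q[:,1]>-100)&(abs(Q[:,0])<60); c=Q[m]-[0,142,0]
print(m.sum(),"theta",np.median(np.arctan2(c[:,0],-c[:,1])))
E
```

```text
893 face [ 7.95964499e+00 -3.44942967e-03 -1.39474696e-02]
472 theta 0.032505818433604575
```

View pics/i.png

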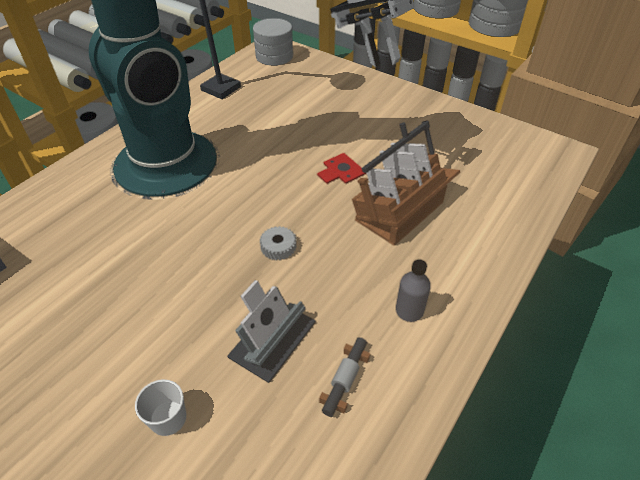

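The bar is shut across the rack (425,125)-(360,170), the tab plate stands on the stand at (268,315), and the other objects haven't moved.

```bash
python3 -c "
from plant import env
print(env.finish_job())"
```

```text
the job is handed in; nothing more can be done
None
```

I handed the job in after about 17 s of robot time. The tab plate stands tab up on the ledge, centred and flat against the backboard, and the keeper bar is shut (about 0.03 rad). The last picture shows the other plates still in the rack and the gear, bottle, shaft and jar where they stood; I haven't seen a verdict.

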